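# Hold a printing block against the galley fence

## Robot

A 6-joint arm with a two-finger parallel gripper is mounted at the origin on the work surface. World frame = base frame: x ahead of the robot, y to its left, z up, the work surface at z = 0. Lengths are in m, angles in rad, forces in N, time in s.
With the tool pointing down it reaches from about 0.325 to 1 m from the base axis. Payload 5.1 kg.
Tool frame: the origin (TCP) lies midway between the tips of the shut fingers; the grasp point (between the pads) lies manip.tcp_to_grasp behind it (manip.tcp_to_grasp is the distance from the TCP to the grasp point, in m); z points along the fingers, y is the line along which they close (so a half turn about z gives the same grasp; the last joint's range is limited). The gripper opens to 85 mm and grips with 20 to 120 N. Pads are 22 mm wide; open, the fingers measure 114 mm over their backs; the gripper's body (76 mm by 85 mm) begins 54 mm behind the grasp point. The pads swing forward as they close: fully open they stand 13 mm farther back than shut.
Start: joints at [-1.386, 0.124, 1.65, -0, 1.367, -0.083], TCP at [0.172, -0.627, 0.231] pointing down, gripper open.
Joint ranges: [-2.61, 2.61], [-1.02, 2.33], [0.03, 2.71], [-1.35, 4.49], [0.32, 2.68], [-2.91, 2.91]. Speed limits (rad/s): [2.57, 2.57, 3.14, 3.14, 3.14, 3.14].

## Interface

Orientations are given as a rotation vector (axis times angle).
In Python, from bench import manip, readout, vision gives the robot as it stands. Calls block until the motion is done:
- manip.move_pose(position, orientation): joint-space move of the TCP to a pose.
- manip.move_straight(position, v=0.15, rotation=None, max_force=None): straight line of the TCP; rotation=None keeps the orientation; v is the mean speed in m/s. With max_force (N) it stops when the force on the tool has changed by that much, and returns True; else False.
- manip.move_joints(angles): joint-space move.
- manip.grip(opening): finger opening in m; the grip force is fixed at half the most; returns when the fingers have stopped.
- manip.sleep(seconds).
- manip.ik(position, orientation): joint angles nearest the present ones, or None.
- readout.observe(): the state.
- vision.read_camera(name): name is "scene" or "side" or "wrist"; returns a dict with "pixels" (400x640x3 uint8, blue, green, red), "z_map" (400x640 float32, m along the optical axis (not along the pixel's ray), 0 where there is no reading), "K" (3x3 intrinsics, pixels), "rvec" (rotation vector, rad) and "tvec" (3), from world to camera coordinates, as OpenCV has them. Camera axes: x right, y down, z forward; pixel columns grow to the right and rows downward; lengths in m; the calibration is good to about 2 mm. A picture is of the moment at which its call begins.
A pose or a line that the arm cannot do raises manip.PlanningError and nothing moves.
- manip.finish_job(): hands the job in; it is judged then, once.
The state is a dict: "t": time; "joints": joint angles; "joint_velocities": joint speeds; "joint_torque": joint torques, N m; "position": TCP position; "orientation": TCP orientation; "force": force on the tool from outside, world axes, zero at the start; "ft_torque": the same for the moment, N m; "finger_gap": finger opening in m; "grip_force": force on a finger pad.
Only numpy, scipy, OpenCV 4.12 (cv2) and the standard library are available. Lean on these libraries where they do the work, as an engineer would, in place of code of your own. Each camera call takes 0.05 s, during which the arm holds its last target. There are 200 camera calls.

## Task

Take the wooden-handled pin out of its stand and put its steel end down through the eye of the galley's sliding knee, then use the pin to slide the knee until it presses the printing block square and flat against the fence. Finish while still holding the pin there, pressing with a steady force of about 11 N on the fence (8 to 16 N is fine, and never over 30 N), so that a colleague can tighten the knee's thumb screw. Touch the knee and the block only with the pin, and leave the ink can, planer and brush where they are.

Things in the scene. Friction and masses are not known exactly. Their poses are not given: they have to be found in the camera images.
- galley: steel bed fixed to the bench, 130 (x) x 300 (y) x 6 mm, origin at the centre of its underside on the bench. A back wall 36 mm high (8 mm thick) runs along its +x edge; the -x edge is open. Its +y axis is the direction in which the knee slides and the block is pressed: the fence stands at its +y end.
- fence: fixed steel end bar across the +y end of the galley, 118 mm (x) x 12 mm (y) x 26 mm high, standing on the bed; origin under its centre line, on the bed's top, axes as the galley's. Its pressing face is the -y side, 6 mm from the origin.
- knee: aluminium slide, moves only along the galley's y (about 1.5 N friction, no spring, stays put). Origin on the bed's top at its pressing face, which looks to +y; axes as the galley's. Face plate 104 (x) x 10 (y) mm, top 22 mm above the bed. Behind it (-y) a lug 36 x 36 x 12 mm, top 26 mm above the bed, with the eye. A runner on the wall, 27.5 mm high, has a brass thumb screw.
- eye (a point): centre of the mouth (top) of the vertical round hole in the knee's lug, 28 mm behind the pressing face, on the galley's centre line, 32 mm above the bench. Hole 14 mm across with a small chamfer, going right through the 12 mm lug; the bed lies 26 mm below the mouth. The way in is straight down. A pin pressed down on the bed rubs and takes up some of the push.
- block: loose mounted printing block, wood with a dark metal ornament on top, 85 mm (x) x 60 mm (y) x 25 mm high, about 0.22 kg (varies), origin at the centre of its underside. Lies on the bed between knee and fence, a little askew, with gaps on both sides; its axes are nearly the galley's. Its rubbing on the bed takes up 1 to 4 N of the push.
- pin: loose pin, about 90 g, upright in the stand at the start, origin at the centre of its lower (steel) end, z up along it. Round steel rod 10 mm in diameter from 0 to 42 mm with a chamfered end, then a square wooden handle 20 x 20 mm from 42 to 78 mm, sides along the pin's x and y.
- pin_tip (a point): centre of the lower end of the pin's rod; 6 mm above the bench at the start. z along the pin, towards the handle.
- pin_handle (a point): centre of the pin's square wooden handle, 60 mm above the tip; the place to grip.
- stand: fixed dark wooden block 75 x 75 x 30 mm, origin at the centre of its underside, with a vertical hole 12 mm across and 24 mm deep in the middle of its top, in which the pin stands.
- ink_can: bystander: closed steel can, 76 mm across, 62 mm high, origin at the centre of its underside.
- planer: bystander: wooden block 65 x 110 mm, 53 mm high with a narrower top, origin at the centre of its underside.
- brush: bystander: hand brush lying on the bench, origin at its underside.
Mind the look-alikes: they are no part of the job. Of the things that look like the pin, the larger one is meant. Leave any green look-alike of the block alone.

How it is judged:
By the outcome, as a careful person would: the job done as asked, in the order asked, and still so for the second after the job is handed in, while the arm keeps its last pose, push and grip.
It also fails if it takes over 58 s, if anything falls off the work surface, if the arm or the gripper's body presses on something with over 40 N, if the wrist force passes 120 N, or if a joint passes its speed limit or range.

## Working session

There is one attempt and no reset: what is moved stays moved. The work goes in short steps, each a Python script; the robot and the scene stay as the last script left them, time stands still between calls to the robot, and variables do not carry over. Pictures are saved under pics/ and viewed, at most 10 in all, crops included, and the job is handed in when it is done.

```bash
ls; mkdir -p pics; python3 - <<'E'
from bench import manip, readout, vision
import cv2,pickle
s=readout.observe();print(s, manip.tcp_to_grasp)
d={n:vision.read_camera(n) for n in("scene","side","wrist")}
pickle.dump(d,open('v0.pkl','wb'))
for n in d:
    cv2.imwrite(f'pics/{n}0.png',d[n]["pixels"]); print(n,d[n]["K"].tolist(),d[n]["rvec"],d[n]["tvec"])
E
```

```text
pics
{'t': 0.0, 'joints': array([-1.38559784e+00,  1.24511319e-01,  1.65167501e+00,  7.83988146e-06,
        1.36751127e+00, -8.25705325e-02]), 'joint_velocities': array([ 0.00164198, -0.00080679,  0.00034532, -0.00172444, -0.00089207,
       -0.00086607]), 'joint_torque': array([ 1.51592034e-03, -4.23607850e+01, -3.65452051e+01,  2.10375146e-05,
        6.82566577e-03, -1.64596486e-05]), 'position': array([ 0.17185639, -0.62623255,  0.23004841]), 'orientation': array([-3.11139464e+00, -4.19071998e-01,  1.57443974e-04]), 'force': array([-1.19620538, -0.02924719, -0.19054987]), 'ft_torque': array([-0.01139311,  0.00724546,  0.00436343]), 'grip_force': 0.0, 'finger_gap': 0.08548638545664754} 0.0187
scene [[393.88717685718774, 0.0, 313.68665659489324], [0.0, 393.88717685718774, 198.62282420314503], [0.0, 0.0, 1.0]] [ 1.06986922  2.2402624  -1.13475281] [ 0.36516319 -0.19083106  1.25828294]
side [[364.02394543593323, 0.0, 323.40812247068885], [0.0, 364.02394543593323, 196.0214183828192], [0.0, 0.0, 1.0]] [ 0.53645341 -2.65770144  1.2706624 ] [0.55037182 0.20587702 0.69449558]
wrist [[301.74170318940253, 0.0, 316.39385393875574], [0.0, 301.74170318940253, 199.47335192932232], [0.0, 0.0, 1.0]] [-2.32587652  1.77478618  0.23578459] [-0.64869668 -0.03235745  0.37859802]
```

View pics/scene0.png

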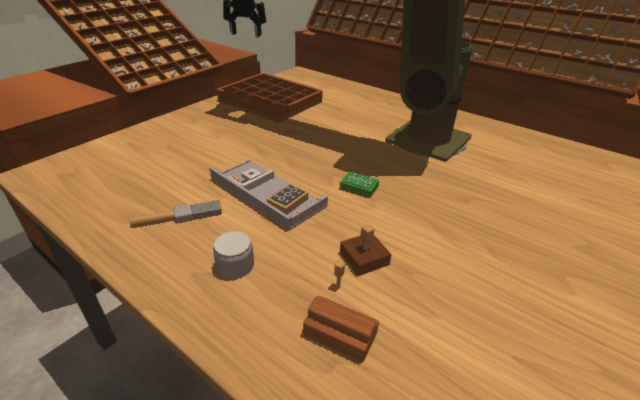

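View pics/side0.png

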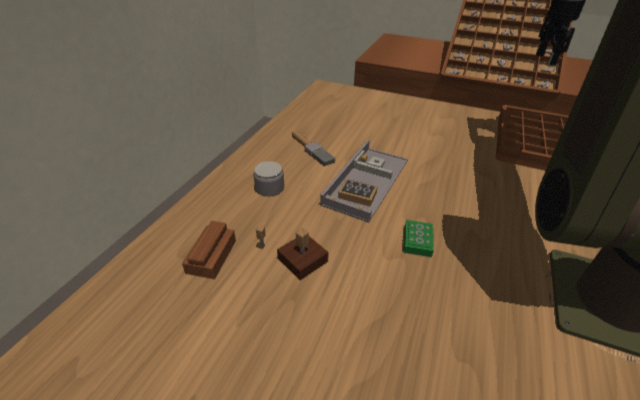

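In the scene view the galley is around (268,192), with the knee's lug at (248,175) and the block at (288,196). The green look-alike is at (360,183), the can at (233,255), the planer at (341,327) and the brush at (178,214).

There are two pin candidates: the one in the dark stand at (367,240), and a small one standing free at (339,273). The larger one, upright in the stand, fits the description. I'll confirm that with a crop and get coarse positions.

```bash
cat > h.py <<'E'
import numpy as np, cv2
def Rt(d): return cv2.Rodrigues(np.array(d["rvec"],float))[0], np.array(d["tvec"],float).ravel()
def ray(d,uv):
    R,t=Rt(d); c=-R.T@t
    p=np.linalg.inv(d["K"])@np.array([uv[0],uv[1],1.]); return c,R.T@p
def onplane(d,uv,z):
    c,v=ray(d,uv); return c+v*(z-c[2])/v[2]
def two(d1,u1,d2,u2):
    c1,a=ray(d1,u1);c2,b=ray(d2,u2);a=a/np.linalg.norm(a);b=b/np.linalg.norm(b)
    s=np.linalg.lstsq(np.c_[a,-b],c2-c1,rcond=None)[0]
    p,q=c1+s[0]*a,c2+s[1]*b; return (p+q)/2,np.linalg.norm(p-q)
def cloud(d):
    R,t=Rt(d);z=d["z_map"];h,w=z.shape;u,v=np.meshgrid(np.arange(w),np.arange(h))
    p=np.stack([u,v,np.ones_like(u)],-1).reshape(-1,3)@np.linalg.inv(d["K"]).T*z.reshape(-1,1)
    return ((p-t)@R).reshape(h,w,3)
def proj(d,P):
    return cv2.projectPoints(np.float64(P).reshape(-1,1,3),np.float64(d["rvec"]),np.float64(d["tvec"]),d["K"],None)[0].reshape(-1,2)
E
python3 - <<'E'
import pickle,cv2,numpy as np
from h import *
d=pickle.load(open('v0.pkl','rb'))
s,e=d["scene"],d["side"]
print('pin top',two(s,(368,228),e,(302,231)), 'small',two(s,(339,266),e,(261,229)))
print('lug',two(s,(250,174),e,(376,160)),onplane(s,(250,174),.032))
print('block',onplane(s,(288,194),.031),'galley corners',[onplane(s,u,.0).round(3) for u in((289,224),(326,203),(211,178))])
print('can',onplane(s,(233,240),.062),'planer',onplane(s,(341,320),.05),'brush',onplane(s,(178,214),.02))
a=cv2.resize(s["pixels"][215:305,300:400],None,fx=4,fy=4,interpolation=2)
b=cv2.resize(e["pixels"][215:305,240:340],None,fx=4,fy=4,interpolation=2)
cv2.imwrite('pics/crop.png',np.hstack([a,b])[:, :800])
E
```

```text
pin top (array([0.58784485, 0.13328036, 0.08297927]), np.float64(0.001969142123076135)) small (array([0.68194452, 0.13336173, 0.05246117]), np.float64(0.0010382993288284802))
lug (array([ 0.54046731, -0.24860183,  0.02995414]), np.float64(0.0029082589424785843)) [ 0.54407256 -0.24388894  0.032     ]
block [ 0.5474887  -0.11079165  0.031     ] galley corners [array([ 0.603, -0.06 ,  0.   ]), array([ 0.484, -0.043,  0.   ]), array([ 0.591, -0.348,  0.   ])]
can [ 0.76394079 -0.06030464  0.062     ] planer [0.77561624 0.2045458  0.05      ] brush [ 0.75424367 -0.26041627  0.02      ]
```

View pics/crop.png

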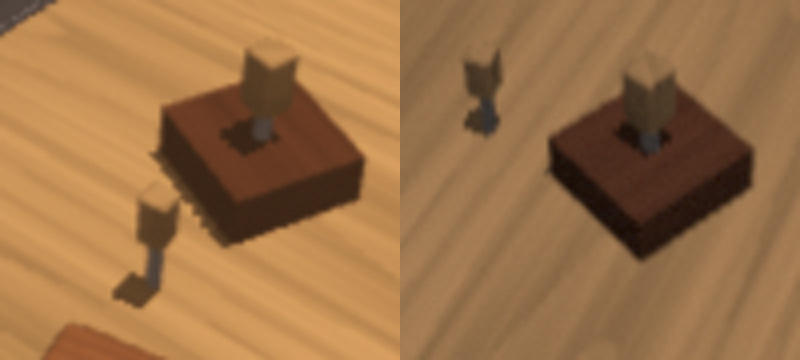

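The crop confirms it: the pin in the stand has the clearly larger handle, and its top triangulates to z = 0.083 (expected 0.084). The small one's top is at 0.052. Next, wrist views over the galley and the stand.

```bash
cat >> h.py <<'E'
def down(yaw):  # tool pointing down, tool y (closing line) at world angle yaw
    phi=(yaw+np.pi/2)/2; return np.array([np.cos(phi),np.sin(phi),0])*np.pi
E
python3 - <<'E'
from h import *
from bench import manip, readout, vision
import pickle
d=pickle.load(open('v0.pkl','rb'))["wrist"]
s=readout.observe();R,t=Rt(d);T=cv2.Rodrigues(s["orientation"])[0]
off=T.T@(-R.T@t-s["position"]);print('cam in tool',off,'axes',(T.T@R.T).round(3).tolist())
best={}
for name,c in (("gal",(0.545,-0.19,0.30)),("stand",(0.588,0.133,0.30))):
    for yaw in np.radians([-95,85,-5,175]):
        o=down(yaw);p=np.array(c)-cv2.Rodrigues(o)[0]@off
        q=manip.ik(p,o)
        if q is None: continue
        cost=np.abs(np.array(q)-s["joints"]).max()
        if name not in best or cost<best[name][0]: best[name]=(cost,p,o)
    print(name,best.get(name))
out={}
for n in best:
    manip.move_pose(best[n][1],best[n][2]); out[n]=vision.read_camera("wrist"); print(readout.observe()["t"])
    cv2.imwrite(f'pics/w_{n}.png',out[n]["pixels"])
pickle.dump(out,open('v1.pkl','wb'))
E
```

```text
cam in tool [ 0.0660679  -0.00025278 -0.14245262] axes [[-0.001, -0.966, -0.259], [1.0, -0.001, -0.001], [0.0, -0.259, 0.966]]
gal (np.float64(0.8529071954851524), array([ 0.53949362, -0.25583852,  0.15754738]), array([2.31622506, 2.12242923, 0.        ]))
stand (np.float64(1.4088623547738794), array([0.58249362, 0.06716148, 0.15754738]), array([2.31622506, 2.12242923, 0.        ]))
2.1083
3.3917
```

View pics/w_gal.png

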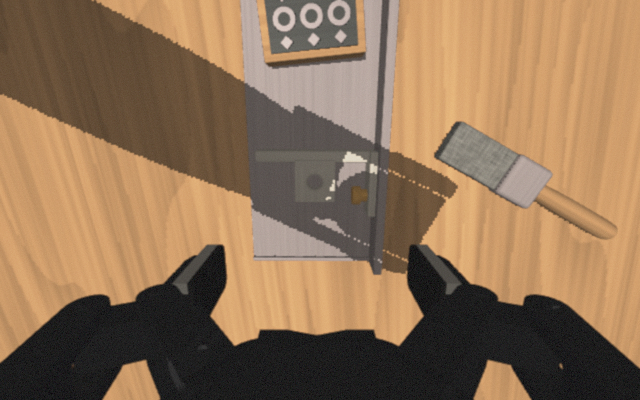

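View pics/w_stand.png

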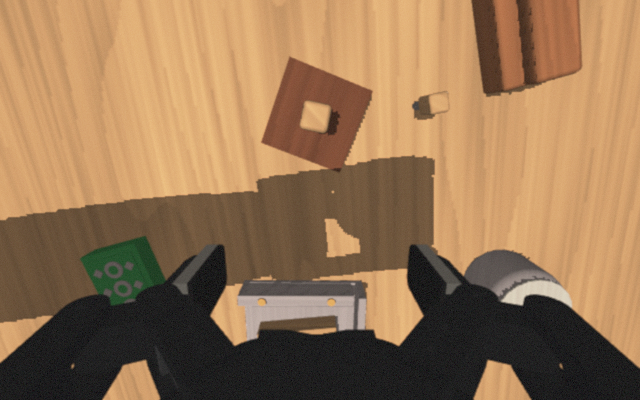

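Galley view: the eye is at (315,182), the knee's plate spans (255–375,155), and the block's lower-left corner is at (266,65). The bed's near edge runs from (253,258) to (372,260). Stand view: the pin handle's top is at (316,117) in the stand at (317,115), and the small look-alike at (438,103) is to be left alone.

```bash
python3 - <<'E'
from h import *
import pickle
v=pickle.load(open('v1.pkl','rb'));g,s=v["gal"],v["stand"]
# pin handle top
P=cloud(s);m=((P[...,2]>.074)&(P[...,2]<.094)).astype(np.uint8)
m[:, :270]=0;m[:,370:]=0;m[:80]=0;m[150:]=0
c=max(cv2.findContours(m,0,1)[0],key=cv2.contourArea);
def rect(d,c,z):
    W=np.array([onplane(d,p,z)[:2] for p in c.reshape(-1,2)],np.float32)
    r=cv2.minAreaRect((W*1000).astype(np.float32));return r
print('pin top',rect(s,c,.084),'depth z',np.median(P[...,2][m>0]))
hsv=cv2.cvtColor(s["pixels"],cv2.COLOR_BGR2HSV);print(hsv[117,315],hsv[100,280])
# stand
ms=((P[...,2]>.022)&(P[...,2]<.036)).astype(np.uint8);ms[:, :240]=0;ms[:,400:]=0;ms[180:]=0
c=max(cv2.findContours(ms,0,1)[0],key=cv2.contourArea);print('stand',rect(s,c,.03))
# wrist galley: lug/eye
Pg=cloud(g);z=Pg[...,2];gr=cv2.cvtColor(g["pixels"],cv2.COLOR_BGR2GRAY)
print('lug z',np.median(z[165:175,300:305]),'hole z',z[182,314],'bed z',np.median(z[100:140,260:290]))
ml=((z>.0295)&(z<.0345)).astype(np.uint8);ml[:,:285]=0;ml[:,345:]=0;ml[:158]=0;ml[215:]=0
c=max(cv2.findContours(ml,0,1)[0],key=cv2.contourArea);print('lug',rect(g,c,.032),cv2.boundingRect(c))
roi=gr[168:198,298:332];print(roi[::3,::2])
bl=((roi<np.median(roi)-8)).astype(np.uint8);n,_,st,ce=cv2.connectedComponentsWithStats(bl)
for i in range(1,n):
    if st[i,4]>15: u=ce[i]+[298,168];print('blob',st[i],u,onplane(g,u,.032))
# bed left edge
def edge(rows,a,b):
    E=[]
    for r in rows:
        k=np.where((z[r,a:b]>.003)&(z[r,a:b]<.010))[0]
        if len(k): E.append(onplane(g,(a+k[0]-.5,r),.006)[:2])
    E=np.array(E); return cv2.fitLine(E.astype(np.float32),cv2.DIST_HUBER,0,.01,.01).ravel()
l=edge(range(5,255,2),225,275);print('bed edge',l,'heading deg',np.degrees(np.arctan2(l[1],l[0])))
# wall top
mw=((z>.038)&(z<.046)).astype(np.uint8);mw[:,:360]=0;mw[:,410:]=0
c=max(cv2.findContours(mw,0,1)[0],key=cv2.contourArea);print('wall',rect(g,c,.042))
# block
mb=((z>.027)&(z<.035)).astype(np.uint8);mb[90:]=0
c=max(cv2.findContours(mb,0,1)[0],key=cv2.contourArea);print('block',rect(g,c,.031))
E
```

```text
pin top ((588.3651733398438, 133.068115234375), (19.689699172973633, 19.703641891479492), 72.98206329345703) depth z 0.0836612264700057
[ 16 118 221] [ 10 144 122]
stand ((588.31689453125, 133.08053588867188), (74.99301147460938, 74.99348449707031), 63.93399429321289)
lug z 0.032131554791812615 hole z 0.006344183748355757 bed z 0.006068154024478922
lug ((539.2167358398438, -244.9752197265625), (38.695411682128906, 35.958282470703125), 84.88249969482422) (295, 159, 40, 43)
[[104 105 103 102 102 103 102 105 100 103 104 101 103 105 105 103 104]
 [102 103 105 102 101  99 103 100 100 102 105 103 108 101 103 105 102]
 [100 105 107 103 105  99  95  92  90  93  95 103 106 103  99 103 101]
 [101 104 104 101 101  90  89  85  81  85  85  93 102 104 100  99 103]
 [105 102 108 104  91  85  82  84  85  89  86  85  92 100 106  97  99]
 [100 100 106 102  91  83  86  84  83  83  83  82  86  99 101 101 102]
 [ 99 100 105  99  98  90  86  82  82  87  83  84  94 100 101 103 137]
 [100 102 104  98 102  99  93  90  87  91  95 100 102 102 100 105 206]
 [ 99 103 103 102 100 103 101 102  98  96 101 102 100 104 101  98  98]
 [101 106 102 102  96  98  99 105  98  97 102 101 104 102  99 102 100]]
blob [  8   6  18  16 212] [314.18867925 181.6745283 ] [ 0.53886339 -0.24613825  0.032     ]
bed edge [ 0.09358278  0.9956115   0.47853795 -0.19891597] heading deg 84.63024
wall ((592.4601440429688, -306.7228088378906), (0.0, 0.0), 0.0)
block ((548.667724609375, -120.06585693359375), (83.7699966430664, 45.94563293457031), 0.48929673433303833)
```

The measurements agree with the given sizes. The stand measures 75 × 75, and the handle top is at z 0.0837. The eye is 64.5 mm from the bed edge (expected 65), and the bed is at z 0.006. Galley heading is about 84.8°, the pin's sides lie at 73°, and the pin is at (0.5884, 0.1331). Now the grasp.

```bash
python3 - <<'E'
from h import *
from bench import manip, readout, vision
import pickle
s=readout.observe();best=None
for k in(0,np.pi):
    a,b=down(np.radians(73)-k),down(np.radians(84.75)-k)
    qa=manip.ik([.5884,.1331,.11],a);qb=manip.ik([.5389,-.2461,.12],b)
    print(k,qa,qb)
    if qa is None or qb is None: continue
    c=np.abs(np.array(qa)-s["joints"]).max()+np.abs(np.array(qb)-qa).max()
    if best is None or c<best[0]: best=(c,k,a,b)
c,k,a,b=best;print('k',k)
manip.move_pose([.5884,.1331,.125],a)
hit=manip.move_straight([.5884,.1331,.0465],v=.06,max_force=6)
print(hit,readout.observe()["position"])
if not hit:
    manip.grip(0.015)
    s=readout.observe();print(s["finger_gap"],s["grip_force"],s["force"],s["position"],s["t"])
    hit=manip.move_straight([.5884,.1331,.150],v=.06,max_force=12)
    s=readout.observe();print(hit,s["finger_gap"],s["grip_force"],s["force"],s["position"],s["t"])
pickle.dump(k,open('k.pkl','wb'))
E
```

```text
0 [ 1.33495688e-01  1.26706299e-01  1.85996649e+00 -4.44089210e-16
  1.15491986e+00 -1.14059467e+00] [-0.51898571  0.09294306  1.87847728  0.          1.17017231 -1.99815225]
3.141592653589793 [ 1.33495688e-01  1.26706299e-01  1.85996649e+00 -8.88178420e-16
  1.15491986e+00  2.00099799e+00] [-5.18985713e-01  9.29430634e-02  1.87847728e+00 -4.44089210e-16
  1.17017231e+00  1.14344040e+00]
k 0
False [0.58883063 0.13315669 0.04707547]
0.019219009396443148 58.765050172805786 [-0.14363042  0.69682204  0.66733839] [0.58848921 0.133123   0.04667805] 6.6
False 0.019489308642901656 58.73432099819183 [ 0.62578689 -0.13746278 -1.15249366] [0.58814606 0.13307951 0.14950865] 8.475
```

```bash
python3 - <<'E'
from h import *
from bench import manip, readout, vision
import pickle
o=down(np.radians(84.75))
manip.move_pose([.5389,-.2461,.15],o)
manip.move_straight([.5389,-.2461,.0857],v=.08)
s=readout.observe();print(s["position"],s["orientation"]-o,s["force"],s["t"])
v={n:vision.read_camera(n) for n in("scene","side","wrist")}
pickle.dump((v,s),open('v2.pkl','wb'))
a=v["scene"];p=proj(a,[.5389,-.2461,.035])[0].astype(int);b=v["side"];q=proj(b,[.5389,-.2461,.035])[0].astype(int)
f=lambda im,p:cv2.resize(im["pixels"][p[1]-30:p[1]+30,p[0]-40:p[0]+40],None,fx=5,fy=5,interpolation=2)
print(p-[40,30],q-[40,30])
cv2.imwrite('pics/hov.png',np.hstack([f(a,p),f(b,q)])); cv2.imwrite('pics/hovw.png',v["wrist"]["pixels"])
E
```

```text
[ 0.53932785 -0.2464136   0.08629267] [ 4.54484598e-05 -9.63640553e-04 -8.09404656e-04] [-0.29512412 -0.41656462 -0.62177233] 10.85
[210 141] [336 129]
```

View pics/hov.png

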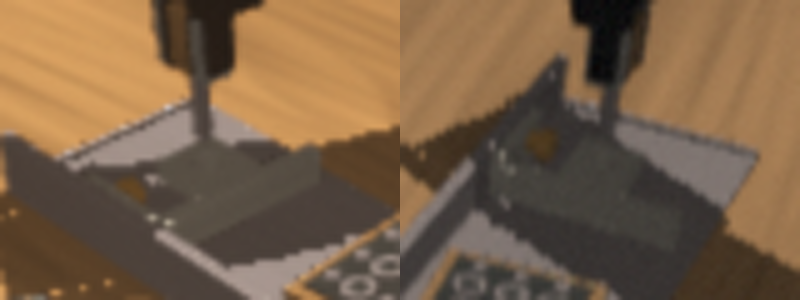

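View pics/hovw.png

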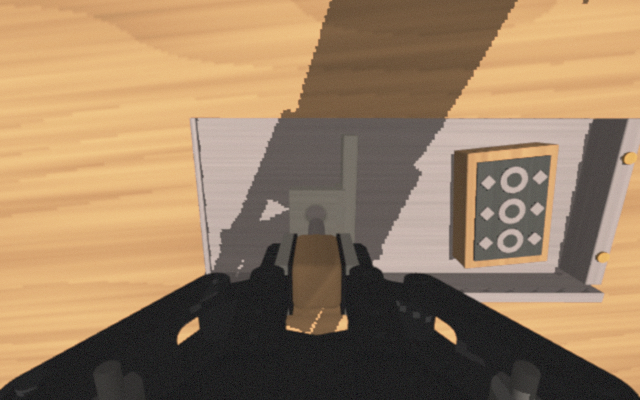

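Both fixed views show the rod hanging upright directly over the lug. In the wrist view it lines up with the eye at (315,213). Inserting with a force guard, tip to 5 mm above the bed.

```bash
python3 - <<'E'
from h import *
from bench import manip, readout, vision
v,s=__import__('pickle').load(open('v2.pkl','rb'));w=v["wrist"]
print('proj eye',proj(w,[.5389,-.2461,.032]),'tip',proj(w,np.r_[s["position"][:2],.0453]))
print('rows of gray at r=207', cv2.cvtColor(w["pixels"],cv2.COLOR_BGR2GRAY)[[206,210,214],295:336])
hit=manip.move_straight([.5389,-.2461,.0517],v=.03,max_force=5)
s=readout.observe();print(hit,s["position"],s["force"],s["finger_gap"],s["t"])
E
```

```text
proj eye [[316.25365714 215.08535045]] tip [[315.80036658 222.12411845]]
rows of gray at r=207 [[109 110 108 110 107 110 111 113 111 110 110 112 110 105  99  97  95  92
   93  94  94  96  92  90  97  98  98  98 108 109 113 111 112 111 110 114
  113 108 112 116 112]
 [109 114 111 107 110 106 108 113 109 106 100  99  97  90  91  92  90  92
   93  91  93  93  95  91  92  97  93  93  90  97 100 102 110 108 111 109
  111 109 113 112 110]
 [113 111 109 113 111 109 114 108 111 100  99  92  89  94  95  90  94  93
   89  93  93  89  93  96  91  91  92  91  92  94  91  98 106 111 113 111
  108 114 112 114 113]]
False [ 0.53911311 -0.24621042  0.05199159] [ 0.38478415 -0.39670186 -1.32483038] 0.019425936223365654 12.2833
```

Inserted: tip at about z = 0.011, inside the hole. Next I'll compute the travel from the fence face, then push in guarded steps.

```bash
cat >> h.py <<'E'
yaw=np.radians(84.75);U=np.array([np.cos(yaw),np.sin(yaw),0]);E0=np.array([.5389,-.2461,.0517])
def F(readout,manip,n=12):
    f=[]
    for _ in range(n): manip.sleep(.02); f.append(readout.observe()["force"])
    f=np.mean(f,0); X=np.array([U[1],-U[0],0]); return np.array([f@X,f@U,f[2]]).round(2)
E
python3 - <<'E'
from h import *
from bench import manip, readout, vision
import pickle
v,_=pickle.load(open('v2.pkl','rb'));P=cloud(v["wrist"])-np.r_[E0[:2],0]
y=P@U;x=P@np.array([U[1],-U[0],0]);z=P[...,2]
m=(z>.029)&(z<.035)&(abs(x)<.05)
h,e=np.histogram(y[m],np.arange(-.03,.25,.004));print([(round(float(b)*1000),int(a)) for a,b in zip(h,e) if a])
b=manip and F(readout,manip);print('bias',b)
dist=0
log=[]
while dist<.03:
    dist+=.01
    hit=manip.move_straight(E0+U*dist,v=.04,max_force=9)
    s=readout.observe();print(round(dist,3),hit,round(float((s["position"]-E0)@U),4),F(readout,manip,5)-b,round(s["t"],2))
    if hit: break
E
```

```text
[(-22, 37), (-18, 260), (-14, 261), (-10, 257), (-6, 114), (-2, 99), (2, 119), (6, 257), (10, 270), (14, 262), (18, 122), (22, 31), (26, 1), (98, 1), (102, 15), (106, 137), (110, 375), (114, 495), (118, 464), (122, 484), (126, 542), (130, 563), (134, 534), (138, 497), (142, 448), (146, 530), (150, 475), (154, 341), (158, 114), (162, 8), (194, 833), (198, 878), (202, 811), (206, 373)]
bias [ 0.   -0.38 -0.95]
0.01 False 0.0105 [0.16 0.48 0.38] 12.88
0.02 False 0.0205 [-0.02  0.18  0.38] 13.37
0.03 False 0.0305 [0.28 0.35 0.29] 13.85
```

```bash
python3 - <<'E'
from h import *
from bench import manip, readout, vision
w=vision.read_camera("wrist");P=cloud(w)-np.r_[E0[:2],0]
y=P@U;x=P@np.array([U[1],-U[0],0]);z=P[...,2]
for lo,hi in((.0295,.0345),(.0255,.0295)):
    m=(z>lo)&(z<hi)&(abs(x)<.05)&(y<.09)
    h,e=np.histogram(y[m],np.arange(-.03,.09,.004));print([(round(float(b)*1000),int(a)) for a,b in zip(h,e) if a>5])
cv2.imwrite('pics/slid.png',w["pixels"])
E
```

```text
[(10, 149), (14, 213), (18, 239), (22, 188), (26, 197), (30, 179), (34, 223), (38, 232), (42, 225), (46, 150)]
[(10, 10), (14, 20), (18, 12), (22, 16), (26, 27), (30, 26), (34, 18), (38, 13), (42, 15), (46, 364), (50, 648), (54, 490)]
```

View pics/slid.png

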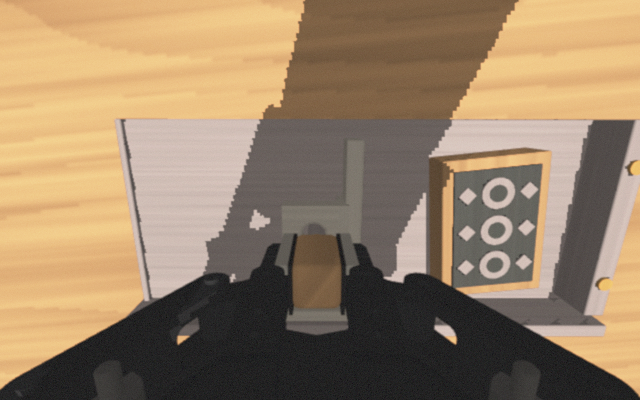

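The picture shows the pin in the eye and the knee face moved to about y = +57 mm, so it tracks the pin. The block at (430–550,150–290) is not yet touched. Contact should come at about 75 mm of travel and the seat at about 107 mm, so I'll continue and slow down near the end.

```bash
python3 - <<'E'
from h import *
from bench import manip, readout, vision
def go(d,v,mf):
    hit=manip.move_straight(E0+U*d,v=v,max_force=mf);s=readout.observe();f0=s["force"]@U
    print(round(d,4),hit,round(float((s["position"]-E0)@U),4),round(float(f0),2),F(readout,manip,5),round(s["t"],2),flush=True);return hit
for d,v,mf in((.070,.04,9),(.085,.02,9),(.095,.02,9),(.102,.012,9),(.115,.006,9)):
    if go(d,v,mf): break
E
```

```text
0.07 False 0.0702 -0.29 [-0.28  0.23 -1.16] 15.13
0.085 False 0.0852 -2.0 [ 0.02 -1.38 -0.56] 16.12
0.095 False 0.0954 -1.08 [ 0.34 -0.81 -0.82] 16.85
0.102 False 0.1022 -1.86 [ 0.07 -1.76 -0.93] 17.67
0.115 True 0.1106 -2.07 [ 0.74 -1.26  0.36] 19.36
```

```bash
python3 - <<'E'
from h import *
from bench import manip, readout, vision
d=.1104
while d<.118:
    hit=manip.move_straight(E0+U*d,v=.004,max_force=14);s=readout.observe();f=F(readout,manip,10)
    print(round(d,5),hit,round(float((s["position"]-E0)@U),5),f,round(s["t"],2),flush=True)
    if hit or f[1]<-9: break
    d+=.0004
w=vision.read_camera("wrist");cv2.imwrite('pics/press.png',w["pixels"]);print(s["position"],s["orientation"],s["finger_gap"])
E
```

```text
0.1104 False 0.11047 [ 0.64 -1.16 -1.25] 19.93
0.1108 False 0.11064 [ 0.05 -2.69 -1.89] 20.35
0.1112 False 0.11073 [ 0.04 -5.45 -2.35] 20.77
0.1116 False 0.11082 [-0.12 -6.22 -2.47] 21.18
0.112 False 0.11086 [-0.31 -7.47 -2.69] 21.6
0.1124 False 0.11094 [-0.33 -8.72 -2.76] 22.02
0.1128 False 0.11097 [-0.4  -9.61 -3.19] 22.43
[ 0.54895199 -0.13558509  0.05168427] [-0.13994669 -3.1362532   0.01495339] 0.01923676164011165
```

View pics/press.png

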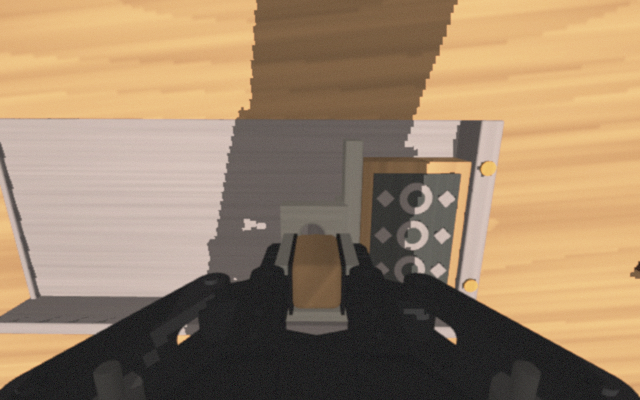

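The picture shows the block flush against the knee plate at x≈362 and up against the fence at x≈470. The position is now stiff, about 0.1 mm per step. I'll check squareness numerically, then load to about 14 N at the wrist, because knee and block friction take about 2.5–5.5 N of it.

```bash
cat > chk.py <<'E'
from h import *
from bench import manip, readout, vision
def chk():
    w=vision.read_camera("wrist");P=cloud(w)-np.r_[E0[:2],0]
    y=P@U;x=P@np.array([U[1],-U[0],0]);z=P[...,2]
    def fit(r0,r1,cond):  # per x-bin transitions in y
        return
    hsv=cv2.cvtColor(w["pixels"],cv2.COLOR_BGR2HSV)
    # dark/ornate plate + wooden rim = block top; its orange rim by hue/saturation
    rim=(hsv[...,1]>90)&(hsv[...,0]<25)&(z>.029)&(z<.034)&(y>.12)&(y<.215)&(x<.02)&(x>-.06)
    lo,hi=[],[]
    for r in range(150,270,3):
        k=np.where(rim[r])[0]
        if len(k)>4:
            for c,l in((k[0]-.5,lo),(k[-1]+.5,hi)):
                p=onplane(w,(c,r),.031)-np.r_[E0[:2],0]; l.append((p@np.array([U[1],-U[0],0]),p@U))
    for n,l in(('knee side',lo),('fence side',hi)):
        l=np.array(l);l=l[abs(l[:,1]-np.median(l[:,1]))<.006]
        a=np.polyfit(l[:,0],l[:,1],1);print(n,len(l),'tilt deg',np.degrees(a[0]).round(2),'y',np.median(l[:,1]).round(4),'x',l[:,0].min().round(3),l[:,0].max().round(3))
    m=(z>.029)&(z<.035)&(abs(x)<.05)&(y>.12); print('block top z spread',np.percentile(z[rim],[5,50,95]).round(4))
E
python3 - <<'E'
from h import *
from chk import chk
from bench import manip, readout, vision
chk()
d=.1128
while d<.118:
    d+=.0004
    manip.move_straight(E0+U*d,v=.004,max_force=14);s=readout.observe();f=F(readout,manip,10)
    print(round(d,5),round(float((s["position"]-E0)@U),5),f,round(s["t"],2),flush=True)
    if f[1]<-14.0: break
manip.sleep(.6);print(F(readout,manip,20),readout.observe()["position"],readout.observe()["finger_gap"]);chk();print(d)
E
```

```text
knee side 3 tilt deg 26.38 y 0.1383 x -0.042 -0.035
fence side 5 tilt deg -8.51 y 0.2069 x -0.042 -0.036
block top z spread [0.029  0.0296 0.0339]
0.1132 0.11105 [ -0.09 -10.67  -3.37] 22.95
0.1136 0.11111 [ -0.57 -11.95  -3.42] 23.37
0.114 0.11115 [ -0.41 -12.94  -3.79] 23.78
0.1144 0.11123 [ -0.52 -14.38  -3.66] 24.2
[ -0.54 -14.15  -4.01] [ 0.5489946  -0.13532562  0.05173531] 0.019171487932737916
knee side 2 tilt deg -53.56 y 0.1448 x -0.04 -0.039
fence side 5 tilt deg 6.56 y 0.2074 x -0.042 -0.036
block top z spread [0.029  0.0299 0.0339]
0.11439999999999999
```

The force is steady at about −13.8 N net of bias, but my mask for the numeric check was poor. I'll use the last picture for a look at the seating.

```bash
python3 - <<'E'
from h import *
from bench import manip, readout, vision
w=vision.read_camera("wrist");e=vision.read_camera("side")
a=cv2.resize(w["pixels"][115:305,330:510],(568,600),interpolation=2)
q=proj(e,E0+U*.165)[0].astype(int)
b=cv2.resize(e["pixels"][q[1]-60:q[1]+60,q[0]-23:q[0]+23],(230,600),interpolation=2)
cv2.imwrite('pics/fin.png',np.clip(np.hstack([a,b])*1.3,0,255))
# block top-plane squareness from depth: x-wise gap columns
P=cloud(w)-np.r_[E0[:2],0];y=P@U;x=P@np.array([U[1],-U[0],0]);z=P[...,2]
for r in range(150,260,12):
    k=np.where((x[r]>-.06)&(x[r]<.06)&(y[r]>.12)&(y[r]<.22))[0]
    zz=z[r,k]; j=k[(zz>.0295)&(zz<.034)]
    low=k[(zz<.025)&(y[r,k]>.13)&(y[r,k]<.205)]
    print(r,x[r,j].mean().round(3),'top y',y[r,j].min().round(4),y[r,j].max().round(4),'low n',len(low), 'y',y[r,low].round(3)[:6] if len(low) else '')
E
```

```text
150 -0.049 top y 0.1961 0.2078 low n 109 y [0.14  0.14  0.141 0.142 0.142 0.143]
162 -0.042 top y 0.1963 0.2084 low n 0 y 
174 -0.036 top y 0.1441 0.2076 low n 0 y 
186 -0.029 top y 0.1427 0.2076 low n 0 y 
198 -0.022 top y 0.1426 0.2077 low n 0 y 
210 -0.015 top y 0.1202 0.2071 low n 0 y 
222 -0.008 top y 0.1203 0.2086 low n 0 y 
234 -0.001 top y 0.1204 0.208 low n 0 y 
246 0.007 top y 0.1429 0.2084 low n 0 y 
258 0.014 top y 0.1439 0.2079 low n 0 y [ WARN:0@1.874] global loadsave.cpp:1063 imwrite_ Unsupported depth image for selected encoder is fallbacked to CV_8U.
```

View pics/fin.png

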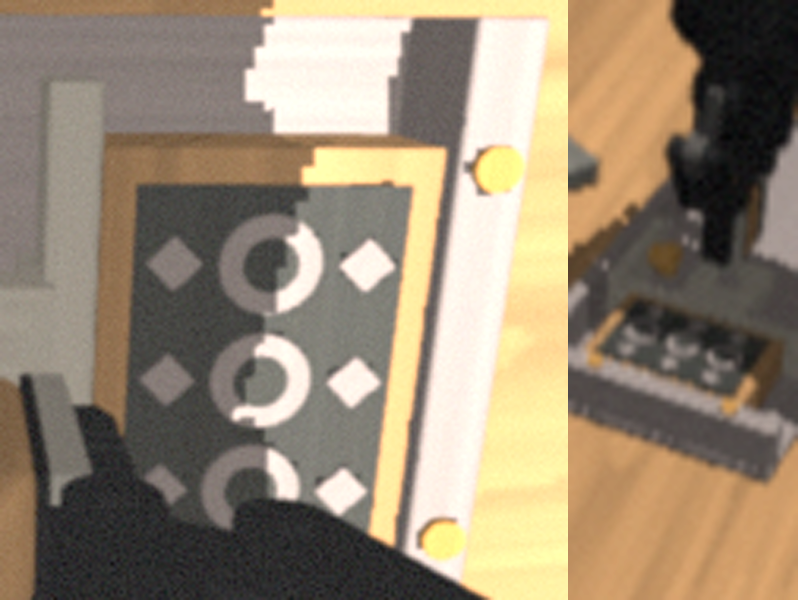

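```bash
python3 - <<'E'
from h import *
from bench import manip, readout, vision
w=vision.read_camera("wrist");X=np.array([U[1],-U[0],0]);o=np.r_[E0[:2],0]
P=cloud(w)-o;y=P@U;z=P[...,2]
f=lambda u,r,h:round(float((onplane(w,(u,r),h)-o)@U)*1000,2)
hsv=cv2.cvtColor(w["pixels"],cv2.COLOR_BGR2HSV)
for r in(166,178,190,202,214,226,238):
    wood=np.where((hsv[r,440:480,1]>80))[0]+440
    R=wood.max()
    g=w["pixels"][r,R-1:R+10].mean(1).astype(int)
    br=R+2+np.where(w["pixels"][r,R+2:R+14].mean(1)>140)[0]
    print(r,'block R',R+.5,f(R+.5,r,.031),'fence L',br[0]-.5,f(br[0]-.5,r,.032),'px',g.tolist(),'z mm',(z[r,R-1:R+8]*1000).round(1).tolist())
wl=[(r,np.where(hsv[r,355:385,1]>80)[0].min()+354.5) for r in(166,178,190,202,214)]
print('block L',[f(u,r,.031) for r,u in wl])
# fence top width and outer edge
for r in(178,202,226):
    k=np.where((z[r]>.030)&(y[r]>.19)&(y[r]<.23))[0];print('top ends',f(k.max()+.5,r,.032))
# bed-level fence face: row above block
for r in(130,140):
    k=np.arange(430,500);print(r,[(int(u),round(float(y[r,u])*1000,1),round(float(z[r,u])*1000,1)) for u in k[::4]])
E
```

```text
166 block R 471.5 195.21 fence L 475.5 196.84 px [160, 109, 80, 75, 91, 127, 155, 136, 124, 114, 95] z mm [27.5, 26.4, 29.2, 29.4, 30.8, 30.7, 31.3, 33.2, 32.1]
178 block R 469.5 195.0 fence L 473.5 196.65 px [165, 115, 77, 74, 82, 115, 162, 185, 193, 197, 195] z mm [28.0, 26.9, 28.9, 27.8, 29.8, 31.8, 31.5, 32.9, 32.3]
190 block R 467.5 194.78 fence L 471.5 196.46 px [176, 152, 101, 74, 79, 103, 150, 178, 191, 196, 195] z mm [28.1, 26.8, 26.7, 28.6, 29.6, 30.1, 31.4, 32.7, 31.9]
202 block R 466.5 195.11 fence L 470.5 196.81 px [166, 115, 79, 73, 91, 131, 172, 189, 192, 195, 193] z mm [27.8, 27.9, 28.9, 29.4, 30.5, 32.9, 31.2, 32.6, 31.6]
214 block R 464.5 194.89 fence L 468.5 196.61 px [168, 111, 78, 76, 85, 114, 164, 186, 192, 193, 195] z mm [27.6, 28.5, 27.9, 29.0, 30.9, 31.1, 31.9, 31.7, 32.7]
226 block R 463.5 195.23 fence L 466.5 196.41 px [158, 102, 70, 79, 106, 146, 177, 191, 195, 191, 191] z mm [27.4, 28.5, 29.0, 30.4, 30.6, 31.4, 31.9, 32.9, 32.6]
238 block R 461.5 195.0 fence L 465.5 196.77 px [167, 112, 78, 76, 91, 135, 170, 186, 193, 192, 193] z mm [27.9, 28.3, 27.7, 29.5, 31.0, 32.3, 31.8, 32.1, 32.4]
block L [136.38, 136.11, 136.38, 136.09, 136.37]
top ends 207.97
top ends 208.36
top ends 208.21
130 [(430, 179.6, 6.6), (434, 182.4, 5.7), (438, 184.5, 6.5), (442, 187.3, 5.5), (446, 189.1, 7.0), (450, 191.5, 7.0), (454, 193.9, 6.9), (458, 196.3, 7.0), (462, 196.6, 11.6), (466, 197.1, 15.4), (470, 197.4, 19.6), (474, 196.6, 25.8), (478, 196.3, 30.6), (482, 197.8, 31.6), (486, 200.1, 31.4), (490, 201.3, 32.8), (494, 203.3, 32.9), (498, 206.5, 31.1)]
140 [(430, 180.7, 5.2), (434, 182.6, 6.6), (438, 185.3, 6.1), (442, 188.1, 4.9), (446, 190.5, 5.1), (450, 192.7, 5.8), (454, 194.8, 6.4), (458, 196.7, 7.7), (462, 197.2, 11.8), (466, 196.5, 18.2), (470, 196.8, 22.4), (474, 197.1, 26.2), (478, 196.5, 31.6), (482, 197.9, 33.0), (486, 200.3, 32.3), (490, 201.9, 33.1), (494, 205.4, 30.6), (498, 206.7, 32.1)]
```

The wood rim is at z≈28 mm (the ornament makes up the rest of the height), so the dark strip is simply the fence face showing above it. The residual gap is about 0.4 mm, which is within pixel noise. The fence-side block edge (195.0 ± 0.2 mm) and the fence edge (196.7 ± 0.2 mm) are parallel, so the block is seated square. One last force check, then hand in.

```bash
python3 - <<'E'
from h import *
from bench import manip, readout
f=F(readout,manip,15);s=readout.observe();print(f,s["t"],s["finger_gap"])
if -15.5<f[1]<-12.8: print(manip.finish_job())
E
```

```text
[ -0.65 -14.52  -3.69] 25.75 0.019201923694658035
the job is handed in; nothing more can be done
None
```

The job is handed in at 25.8 s: the pin is in the knee's eye and still held, pressing the block square against the fence with about 14 N at the wrist, which I estimate leaves 9–12 N on the fence after friction (not measured directly).

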